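# Turn the centrifuge rotor to bring the empty carrier to the front

## Task

Three tubes are loaded in the open centrifuge and the fourth is about to go in: slowly and gently turn the rotor by pushing sideways on a bare rotor arm with a fingertip until the empty carrier is at the front of the machine, in line with the lid-latch slot in the middle of the front edge, and leave it at rest there. Push only on the arms - nothing is gripped, and the carriers and their tubes are neither touched nor lifted. Leave everything else on the bench where it stands.

Things in the scene. Friction and masses are not known exactly. Their poses are not given: they have to be found in the camera images.
- empty_place (a point): Centre of the mouth of the one EMPTY carrier of the centrifuge's rotor (a steel cup, 29 mm across its collar, 20 mm open mouth, hanging in the fork at the end of one arm, no tube in it). It is 85 mm from the rotor's axis and 12 mm above the mid-height of the arms; it goes round with the rotor.
- front_place (a point): Fixed point of the centrifuge: where the mouth of the empty carrier must come. 85 mm straight in front of the rotor's axis (towards the sloped control panel and the black lid-latch slot in the middle of the deck's front edge), 12 mm above the mid-height of the arms.
- rotor_hub (a point): Centre of the rotor on its vertical axis, at mid-height of the arms; x axis along the arm with the empty carrier, z up. Aluminium hub 52 mm across, its nut rises to 31 mm above this point; four level arms at 90 degrees. Between arms it is open, down to the bowl's floor 139 mm below. Three carriers hold tubes whose caps reach 16 mm above this height.
- empty_arm (a point): Middle of the bare part of the arm with the empty carrier: on the arm's centre line, 45 mm from the axis, at mid-height. All four arms are alike: a bar 14 mm wide and 16 mm high (8 mm above and below this point) from the hub out to 61 mm radius; there a fork 52 mm wide begins, runs to 99 mm radius and holds a carrier at 85 mm radius.
- rotor (a joint): Turning angle of the rotor in rad, 0 at the start of the run, growing counter-clockwise seen from above. It turns either way without stops, needs about 1 N at 55 mm radius, and stays where it is left. Pushed with the finger at 0.06 m/s it hardly coasts; struck quickly it runs on.
- centrifuge: Light grey benchtop centrifuge, fixed. Origin under the rotor axis at bench height; -x is its front (sloped control panel), z up; turned up to 0.35 rad. Housing 370 mm wide (y), from 236 mm before to 195 mm behind the origin; deck 250 mm high with an open bowl 310 mm across round the axis; arms' mid-height 20 mm below the deck. Clear lid stands open at the rear edge, 590 mm high.
- carrier_empty: Steel tube carrier of the rotor: the empty carrier. Cup 29 mm across the collar, from 68 mm below to 12 mm above its origin, which lies on its axis at mid-height of the arms. Hangs in its fork; not to be touched.
- carrier_b: Steel tube carrier of the rotor: the carrier counter-clockwise (from above) after the empty one. Cup 29 mm across the collar, from 68 mm below to 12 mm above its origin, which lies on its axis at mid-height of the arms. Hangs in its fork; not to be touched.
- carrier_c: Steel tube carrier of the rotor: the carrier opposite the empty one. Cup 29 mm across the collar, from 68 mm below to 12 mm above its origin, which lies on its axis at mid-height of the arms. Hangs in its fork; not to be touched.
- carrier_d: Steel tube carrier of the rotor: the carrier clockwise from the empty one. Cup 29 mm across the collar, from 68 mm below to 12 mm above its origin, which lies on its axis at mid-height of the arms. Hangs in its fork; not to be touched.
- tube_b: Capped sample tube, 13 mm across, 79 mm long, cap 16 mm across, standing loose in carrier_b of the rotor; origin at its foot, z along the tube. Not to be touched or lifted.
- tube_c: Capped sample tube, 13 mm across, 79 mm long, cap 16 mm across, standing loose in carrier_c of the rotor; origin at its foot, z along the tube. Not to be touched or lifted.
- tube_d: Capped sample tube, 13 mm across, 79 mm long, cap 16 mm across, standing loose in carrier_d of the rotor; origin at its foot, z along the tube. Not to be touched or lifted.
- rack: Bystander. White tube rack 120 x 72 mm, 84 mm high over its tubes' caps, on the bench to the right of the centrifuge; origin at the centre of its underside.
- next_tube: Bystander. The tube to be loaded later, standing loose in a corner hole of the rack, like the other tubes; origin at its foot.
- timer: Bystander. Flat white bench timer, 60 x 62 x 18 mm; origin at the centre of its underside.
- pot: Bystander. Clear specimen jar with white cap, 54 mm across, 60 mm high; origin at the centre of its underside.
- spare_carrier: Bystander. Spare steel carrier standing on the bench, 29 mm across, 80 mm high; origin at the centre of its underside.
- wash_bottle: Bystander. White wash bottle 72 mm across, 195 mm high with its spout; origin at the centre of its underside.

How it is judged (in metres and radians):
At the end, for the whole second after the job is handed in: The mouth of the empty carrier is within 14 mm (about 9 degrees of rotor angle) of the point straight in front of the rotor's axis, the rotor is still (below 0.05 rad/s), and the three tubes stand in their carriers (foot at most 8 mm above its seat, tilt under 0.2 rad) (horizontal distance between empty_place and front_place below 0.014 m and velocity of joint rotor between -0.05 and 0.05 rad/s and z of tube_b in the frame of carrier_b below -0.055 m and angle between each of tube_b, tube_c, tube_d's own z axis and vertical below 0.2 rad and z of tube_c in the frame of carrier_c below -0.055 m and z of tube_d in the frame of carrier_d below -0.055 m); the robot touches nothing.
It fails at once if a carrier is touched (more than 1 N) (contact force between the fingers and carrier_empty above 1 N or contact force between the fingers and carrier_b above 1 N or contact force between the fingers and carrier_c above 1 N or contact force between the fingers and carrier_d above 1 N).
It fails at once if a tube in the rotor is touched (more than 0.5 N) or lifted by more than 10 mm in its carrier (contact force between the fingers and tube_b above 0.5 N or contact force between the fingers and tube_c above 0.5 N or contact force between the fingers and tube_d above 0.5 N or z of tube_b in the frame of carrier_b above -0.053 m or z of tube_c in the frame of carrier_c above -0.053 m or z of tube_d in the frame of carrier_d above -0.053 m).
It fails at once if the rotor is not turned gently: faster than 6 rad/s, or pressed or gripped with more than 30 N (velocity of joint rotor above 6 rad/s or velocity of joint rotor below -6 rad/s or contact force between the fingers and rotor above 30 N).
It fails at once if something else on the bench is moved by more than 20 mm (distance of any of rack, next_tube, timer, pot, spare_carrier, wash_bottle from where it was at the start of the episode above 0.02 m).
It also fails if it takes over 64 s, if anything falls off the work surface, if the arm or the gripper's body presses on something with over 40 N, if the wrist force passes 120 N, or if a joint passes its speed limit or range.

## Robot

A 6-joint arm with a two-finger parallel gripper is mounted at the origin on the work surface. World frame = base frame: x ahead of the robot, y to its left, z up, the work surface at z = 0. Lengths are in m, angles in degrees, forces in N, time in s.
With the tool pointing down it reaches from about 0.225 to 0.875 m from the base axis. Payload 3.4 kg.
Tool frame: the origin (TCP) lies midway between the tips of the shut fingers; the grasp point (between the pads) lies 19 mm behind it (bot.grip_depth is the z of the grasp point in the tool frame, in m); z points along the fingers, y is the direction in which the jaws open and shut (so a half turn about z gives the same grasp; the last joint's range is limited). The gripper opens to 85 mm and grips with 20 to 120 N. Pads are 22 mm wide; open, the fingers measure 114 mm over their backs; the gripper's body (76 mm by 85 mm) begins 54 mm behind the grasp point. The pads swing forward as they close: fully open they stand 13 mm farther back than shut.
Start: joints at [63.942, 15.808, 86.224, -0, 77.962, -6.933], TCP at [0.188, 0.543, 0.231] pointing down, gripper open.
Joint ranges: [-165.64, 165.64], [-43.16, 119.46], [12.63, 154.43], [-67.54, 247.53], [6.08, 155.33], [-154.97, 154.97]. Speed limits (degrees/s): [147.25, 147.25, 180, 180, 180, 180].

## Interface

Orientations are given as a 3x3 rotation matrix whose columns are the frame's x, y, z axes.
In Python, from bench import bot gives the robot as it stands. The module is installed in compiled form; this text tells all that it offers.
- The arm moves only by the tool apply_moves, never from a script. Its argument "plan" is a list that holds one entry, the list of rows, each a list of 4 numbers: the shift along the tool's x, y, z in m, then the turn about the tool's z in degrees. A call has 1 to 5 rows; each row shifts and turns the pose as measured when the row begins, along the tool's axes as they then stand; what a row does not reach is not made up. A row lasts 1/12 s, in which the tool goes at most 41.7 mm and 7.16 degrees, less where a joint would pass 70% of its speed; a pose out of reach is approached as far as the arm can. A call is refused whole if a number of a shift passes 0.0417 or a number of a turn 7.16, either way. A call with a gripper value outside its range is refused whole. "jaw" is the finger opening in m, from 0 to 0.0854, set as the call begins (left out, the last holds). The fingers move at their own pace and stop on an object; the grip force is fixed at half the most. Time passes only in rows, so rows that do not move let the fingers close. It gives the time, the measured TCP pose, the force and the opening at its end, in the units of the state.
- bot.observe(): the state, without advancing time (a new reading comes with each control period).
- bot.camera(name): name is "scene" or "side" or "wrist"; returns the picture (480x640x3 uint8, red, green, blue); there is no depth.
- bot.calibration(name): a dict with "fx", "fy", "cx", "cy" (pixels), "pose" (4x4, takes a point from camera to world coordinates); the wrist camera has in their place "mount" (4x4, takes a point from camera to tool coordinates, whose origin is the TCP and whose axes are the flange's). Camera axes: x right, y down, z forward; pixel columns grow to the right and rows downward; lengths in m; the calibration is good to about 2 mm. The wrist camera is an equidistant fisheye: a pixel r from the principal point sees the ray r / f radians off the axis. A picture is of the moment at which its call begins: read the wrist's pose just before it. calibration takes no time and is no camera call.
- bot.sign_off(): hands the job in, once; it reports no verdict.
Trained networks look in the newest picture that a camera, given by its name, has taken for a name from the list of things; names that differ only in an ending like _2 or _b are one class to them, and where a whole thing is asked for, a point or a joint stands for the part that bears it (a point fixed in the world has none). Each returns a list of dicts, best first, with "conf" (0 to 1); they miss things now and then, are a little off and sometimes report something else, mostly with a low value. They report only what shows in the picture. A call takes as long as a camera call.
- bot.spot_in(label, camera): "xyz" ([x, y, z] in m, in world coordinates, good to about 4 mm: the middle of the surface that is visible of it).
- bot.regions_of(label, camera): "pixels" (480x640 bool, what is visible of it).
- bot.spot_point(label, camera): "xyz" ([x, y, z] in m, in world coordinates, good to about 4 mm: a listed point, or the origin of a listed thing).
The state is a dict: "time": time; "joints": joint angles; "qd": joint speeds; "tau": joint torques, N m; "ee_pos": TCP position; "ee_rot": TCP orientation; "force": force on the tool from outside, world axes, zero at the start; "torque": the same for the moment, N m; "gripper_width": finger opening in m.
Only numpy, scipy, OpenCV 4.12 (cv2) and the standard library are available. Lean on these libraries where they do the work, as an engineer would, in place of code of your own. Each camera call takes 0.05 s, during which the arm holds its last target.

## Working session

There is one attempt and no reset: what is moved stays moved. The work goes in short steps, Python scripts to look and compute and a tool call to move; the robot and the scene stay as the last step left them, time stands still between calls to the robot, and variables do not carry over. Pictures are saved under pics/ and viewed, and the job is handed in when it is done.

Besides the shell and the picture viewer there is one more tool, called after "Emit:" by a JSON object that holds its "op" and its "data". apply_moves: Moves the arm, as the interface text tells. Its arguments: {"type":"object","properties":{"plan":{"type":"array","items":{"type":"array","items":{"type":"array","items":{"type":"number"}}}},"jaw":{"type":"number"}},"required":["plan"]}

```bash
mkdir -p pics; cat > h.py <<'E'
import numpy as np,cv2
from bench import bot
def snap(n,f):
    im=bot.camera(n); cv2.imwrite('pics/'+f+'.png',im[:,:,::-1]); return im
E
python3 - <<'E'
from h import *
s=bot.observe(); print({k:np.round(v,3).tolist() for k,v in s.items()})
for n in ['scene','side','wrist']:
    snap(n,n+'0')
    for l in ['rotor_hub','empty_place','front_place','empty_arm','centrifuge','carrier_empty']:
        r=bot.spot_point(l,n); print(n,l,[(np.round(x['xyz'],4).tolist(),round(x['conf'],2)) for x in r[:4]])
E
```

```text
{'time': 0.0, 'joints': [63.943, 15.848, 86.297, 0.002, 77.964, -6.932], 'qd': [0.069, -0.03, 0.105, 0.023, -0.017, -0.057], 'tau': [0.002, -41.677, -24.581, 0.0, 0.011, 0.0], 'ee_pos': [0.188, 0.543, 0.23], 'ee_rot': [[-0.945, 0.328, -0.001], [0.328, 0.945, -0.002], [0.0, -0.002, -1.0]], 'force': [0.047, 0.417, -0.74], 'torque': [-0.007, 0.023, -0.015], 'gripper_width': 0.085}
scene rotor_hub [([0.5464, -0.1005, 0.231], 0.71), ([0.5191, 0.5499, -0.0016], 0.62)]
scene empty_place [([0.6236, -0.1285, 0.2394], 0.72)]
scene front_place [([0.4563, -0.1225, 0.2429], 0.65)]
scene empty_arm [([0.5903, -0.1171, 0.2315], 0.61)]
scene centrifuge [([0.5389, -0.1009, 0.0036], 0.71)]
scene carrier_empty [([0.6209, -0.1276, 0.2301], 0.46), ([0.4579, -0.1227, 0.2465], 0.23)]
side rotor_hub [([0.5385, -0.1046, 0.2311], 0.77)]
side empty_place [([0.625, -0.1274, 0.2455], 0.88), ([0.5188, 0.5423, 0.0027], 0.34)]
side front_place [([0.4621, -0.123, 0.2442], 0.76), ([0.5815, -0.1149, 0.2325], 0.51)]
side empty_arm [([0.5831, -0.1158, 0.2317], 0.95)]
side centrifuge [([0.4593, -0.1222, 0.2413], 0.17)]
side carrier_empty [([0.6236, -0.1233, 0.2342], 0.45)]
wrist rotor_hub []
wrist empty_place []
wrist front_place []
wrist empty_arm []
wrist centrifuge []
wrist carrier_empty []
```

View pics/scene0.png

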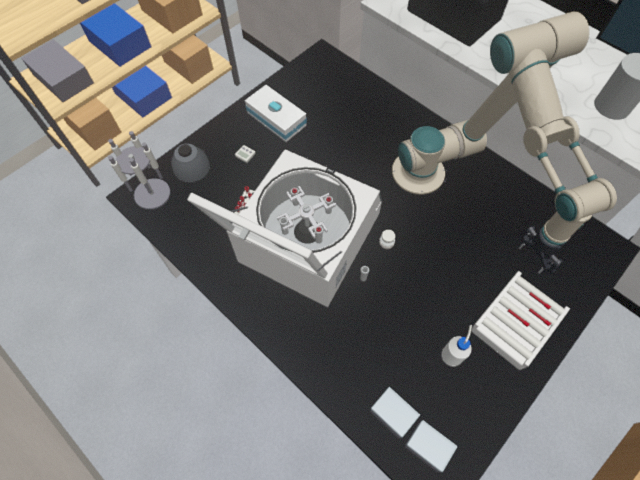

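View pics/side0.png

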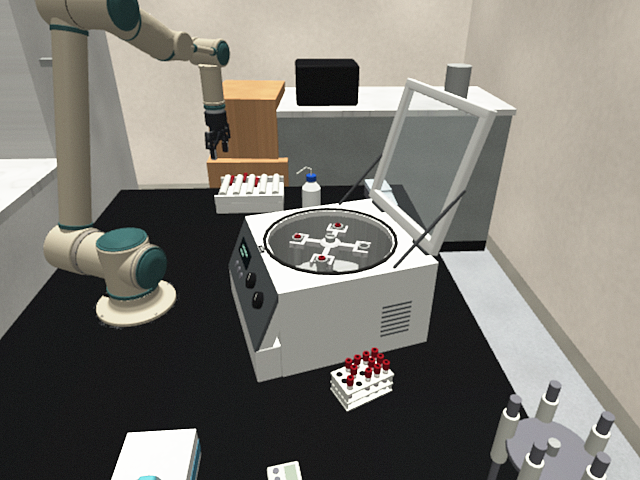

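```bash
cat >> h.py <<'E'
def yaw():
    R=np.array(bot.observe()['ee_rot']); return np.degrees(np.arctan2(R[1,0],R[0,0]))
def rows(x,y,z,yw,step=.04,turn=7,p=None,y0=None,quiet=False):
    s=bot.observe(); p=np.array(s['ee_pos']) if p is None else np.array(p,float); y0=yaw() if y0 is None else y0
    d=np.array([x,y,z])-p; dy=(yw-y0+180)%360-180
    n=max(1,int(np.ceil(max(np.abs(d).max()*1.2/step,abs(dy)/turn)))); out=[]
    for i in range(n):
        a=np.radians(y0+dy*i/n); c,s_=np.cos(a),np.sin(a)
        dd=d/n; out.append([round(float(c*dd[0]+s_*dd[1]),4),round(float(s_*dd[0]-c*dd[1]),4),round(float(-dd[2]),4),round(float(-dy/n),2)])
    return out
E
python3 - <<'E'
from h import *
im=cv2.imread('pics/scene0.png')[140:310,180:400]; cv2.imwrite('pics/scz.png',cv2.resize(im,None,fx=3.5,fy=3.5,interpolation=cv2.INTER_CUBIC))
im=cv2.imread('pics/side0.png')[190:300,220:450]; cv2.imwrite('pics/siz.png',cv2.resize(im,None,fx=3.4,fy=3.4,interpolation=cv2.INTER_CUBIC))
c=bot.calibration('wrist');print(c)
print(rows(.45,-.1,.42,163))
E
```

```text
{'fx': 371.64829954431775, 'fy': 371.64829954431775, 'cx': 319.7599663392667, 'cy': 241.52812850356094, 'mount': array([[ 1.66051407e-04, -9.45933634e-01, -3.24360189e-01,
         8.42833731e-02],
       [ 9.99999976e-01,  1.10561973e-04,  1.89502646e-04,
         1.10602641e-03],
       [-1.43395024e-04, -3.24360212e-01,  9.45933630e-01,
        -1.41740880e-01],
       [ 0.00000000e+00,  0.00000000e+00,  0.00000000e+00,
         1.00000000e+00]])}
[[-0.0229, -0.0261, -0.0094, -0.11], [-0.0228, -0.0261, -0.0094, -0.11], [-0.0228, -0.0262, -0.0094, -0.11], [-0.0227, -0.0262, -0.0094, -0.11], [-0.0227, -0.0263, -0.0094, -0.11], [-0.0227, -0.0263, -0.0094, -0.11], [-0.0226, -0.0264, -0.0094, -0.11], [-0.0226, -0.0264, -0.0094, -0.11], [-0.0225, -0.0264, -0.0094, -0.11], [-0.0225, -0.0265, -0.0094, -0.11], [-0.0224, -0.0265, -0.0094, -0.11], [-0.0224, -0.0266, -0.0094, -0.11], [-0.0223, -0.0266, -0.0094, -0.11], [-0.0223, -0.0266, -0.0094, -0.11], [-0.0222, -0.0267, -0.0094, -0.11], [-0.0222, -0.0267, -0.0094, -0.11], [-0.0221, -0.0268, -0.0094, -0.11], [-0.0221, -0.0268, -0.0094, -0.11], [-0.022, -0.0269, -0.0094, -0.11], [-0.022, -0.0269, -0.0094, -0.11]]
```

View pics/scz.png

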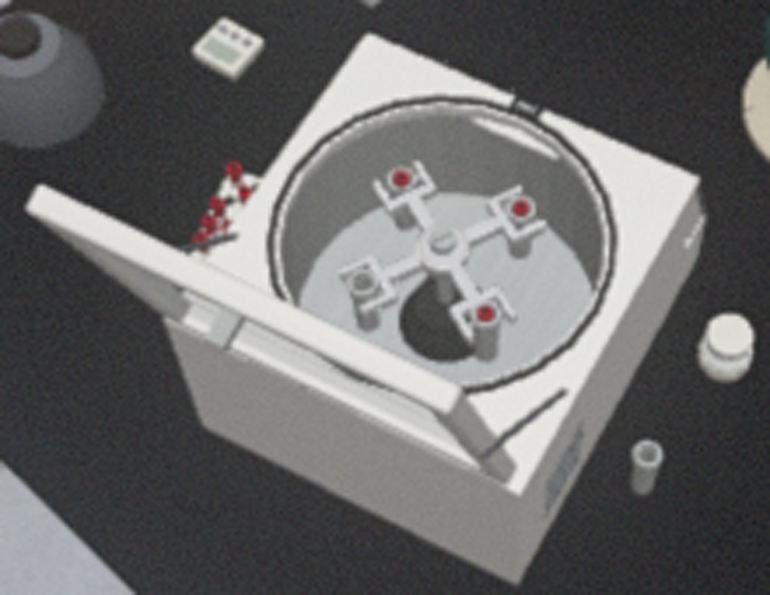

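View pics/siz.png

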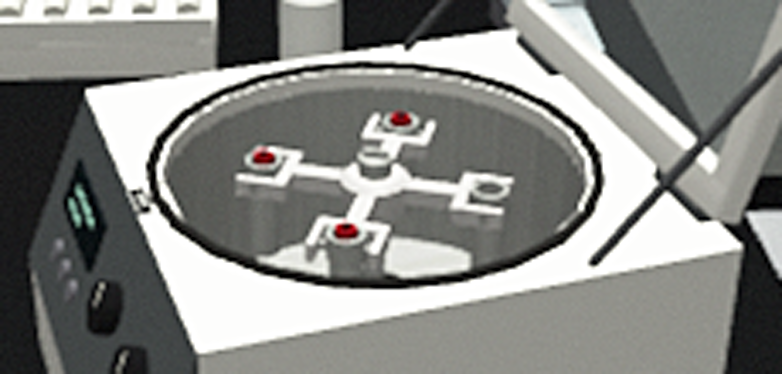

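View pics/wrist0.png

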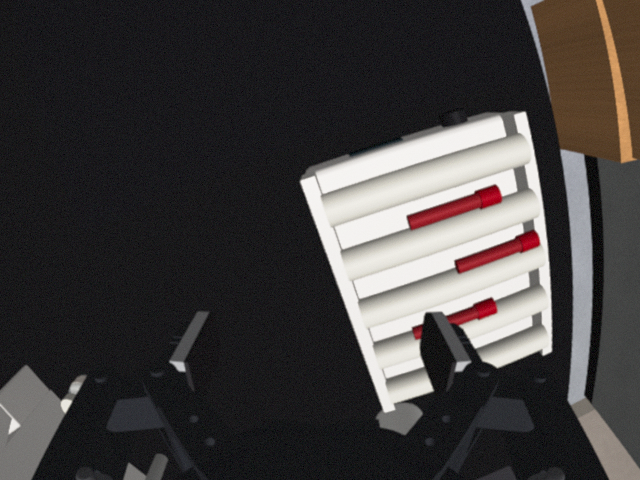

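Emit:
{"op": "apply_moves", "data": {"plan": [[[-0.02, -0.02, -0.025, 0], [-0.0225, -0.0265, -0.02, 0], [-0.0225, -0.0265, -0.02, 0], [-0.0225, -0.0265, -0.02, 0], [-0.0225, -0.0265, -0.02, 0]]], "jaw": 0.0}}

```text
time: 1.47
ee_pos: [0.2501, 0.3872, 0.3333]
ee_rot: [[-0.948, 0.318, -0.008], [0.318, 0.948, -0.008], [0.005, -0.01, -1.0]]
force: [1.2, -0.2, 0.7]
gripper_width: 0.0258
```

Emit:
{"op": "apply_moves", "data": {"plan": [[[-0.0225, -0.0265, -0.02, 0], [-0.0225, -0.0265, -0.02, 0], [-0.0225, -0.0265, -0.02, 0], [-0.0225, -0.0265, -0.01, 0], [-0.0225, -0.0265, 0, 0]]]}}

```text
time: 1.88
ee_pos: [0.3169, 0.2194, 0.4122]
ee_rot: [[-0.949, 0.315, 0.003], [0.315, 0.949, -0.003], [-0.004, -0.002, -1.0]]
force: [1.8, 0.3, -0.5]
gripper_width: -0.0
```

Emit:
{"op": "apply_moves", "data": {"plan": [[[-0.0225, -0.0265, 0, 0], [-0.0225, -0.0265, 0, 0], [-0.0225, -0.0265, 0, 0], [-0.0225, -0.0265, 0, 0], [-0.0225, -0.0265, 0, 0]]]}}

```text
time: 2.3
ee_pos: [0.3829, 0.0501, 0.4167]
ee_rot: [[-0.949, 0.313, 0.013], [0.314, 0.95, -0.001], [-0.013, 0.003, -1.0]]
force: [1.0, -0.5, -0.1]
gripper_width: -0.0001
```

Emit:
{"op": "apply_moves", "data": {"plan": [[[-0.026, -0.026, 0, 0], [-0.026, -0.026, 0, 0], [-0.026, -0.026, 0, 0], [-0.024, -0.024, 0, 0], [-0.02, -0.02, 0, 0]]]}}

```text
time: 2.72
ee_pos: [0.4613, -0.1141, 0.4196]
ee_rot: [[-0.948, 0.317, 0.018], [0.317, 0.948, -0.002], [-0.018, 0.004, -1.0]]
force: [0.2, 0.1, 0.3]
gripper_width: -0.0002
```

Emit:
{"op": "apply_moves", "data": {"plan": [[[0, 0, 0, 0], [0, 0, 0, 0]]]}}

```text
time: 2.88
ee_pos: [0.4636, -0.1202, 0.4179]
ee_rot: [[-0.946, 0.324, 0.017], [0.324, 0.946, -0.003], [-0.017, 0.002, -1.0]]
force: [0.5, 0.7, -0.0]
gripper_width: -0.0
```

```bash
python3 - <<'E'
from h import *
s=bot.observe();print(s['time'],s['ee_pos'],yaw(),s['force'])
for n in ['wrist','scene','side']:
    snap(n,n+'1')
    for l in ['rotor_hub','empty_place','front_place','empty_arm']:
        r=bot.spot_point(l,n); print(n,l,[(np.round(x['xyz'],4).tolist(),round(x['conf'],2)) for x in r[:3]])
E
```

```text
2.8833 [ 0.4636166  -0.12021053  0.41793709] 161.0717927272976 [ 0.52364103  0.73887575 -0.03208896]
wrist rotor_hub [([0.5402, -0.0965, 0.2272], 0.59)]
wrist empty_place [([0.6255, -0.1296, 0.2422], 0.98)]
wrist front_place [([0.4631, -0.1244, 0.2403], 0.73)]
wrist empty_arm [([0.583, -0.1175, 0.2297], 0.84)]
scene rotor_hub [([0.5455, -0.1036, 0.2316], 0.93), ([0.6001, -0.3612, -0.0032], 0.4)]
scene empty_place [([0.6246, -0.1278, 0.2371], 0.78), ([0.5179, 0.5514, -0.0004], 0.63)]
scene front_place [([0.4567, -0.1228, 0.2445], 0.91)]
scene empty_arm [([0.4626, -0.0767, 0.2303], 0.7), ([0.5832, -0.1173, 0.2317], 0.58), ([0.4303, -0.5765, -0.0017], 0.17)]
side rotor_hub [([0.5427, -0.102, 0.2317], 0.76), ([0.5957, -0.3656, 0.0001], 0.5)]
side empty_place [([0.625, -0.1238, 0.246], 0.67)]
side front_place [([0.4625, -0.1249, 0.241], 0.8)]
side empty_arm [([0.5868, -0.1153, 0.2315], 0.63)]
```

View pics/wrist1.png

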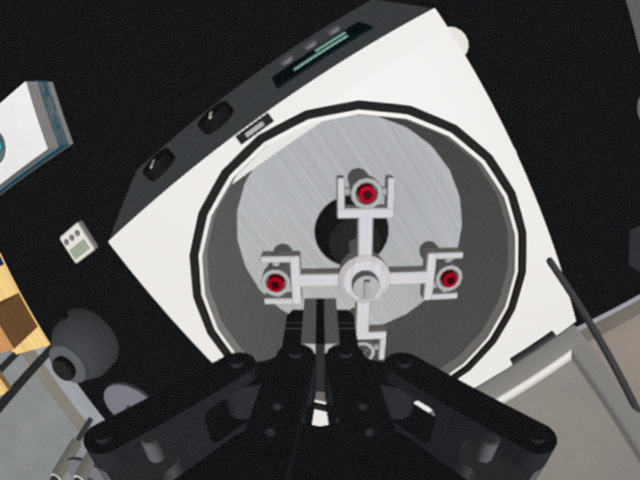

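```bash
cat >> h.py <<'E'
def wray(u,v,z,p,R):
    c=bot.calibration('wrist'); d=np.array([u-c['cx'],v-c['cy']])/c['fx']; t=np.hypot(*d)
    r=np.array([*(d/t*np.sin(t)),np.cos(t)]); M=np.array(c['mount'])
    o=np.array(p)+R@M[:3,3]; w=R@M[:3,:3]@r
    return o+w*(z-o[2])/w[2]
def sray(n,u,v,z):
    c=bot.calibration(n); P=np.array(c['pose']); w=P[:3,:3]@np.array([(u-c['cx'])/c['fx'],(v-c['cy'])/c['fy'],1]); o=P[:3,3]
    return o+w*(z-o[2])/w[2]
E
python3 - <<'E'
from h import *
s=bot.observe();p=s['ee_pos'];R=np.array(s['ee_rot'])
q={}
for n,u,v,z in [('c',367,192,.246),('b',450,278,.246),('d',275,282,.246),('nut',364,285,.261),('latch',254,129,.25)]:
    q[n]=wray(u,v,z,p,R)[:2]; print(n,q[n])
h=(q['b']+q['d'])/2; print(h, [np.degrees(np.arctan2(*(q[k]-h)[::-1])) for k in 'bcd'],[np.linalg.norm(q[k]-h) for k in 'bcd'])
print(np.degrees(np.arctan2(*(q['latch']-h)[::-1])), np.linalg.norm(q['latch']-h))
k=lambda a,b,x0,y0,f:(x0+a/f,y0+b/f)
S={'b':(485,314),'c':(520,208),'d':(401,178),'nut':(446,240),'latch':(527,103)}
for n,(a,b) in S.items():
    z={'nut':.261,'latch':.25}.get(n,.246); print('scene',n,sray('scene',180+a/3.5,140+b/3.5,z)[:2])
S={'b':(400,118),'c':(263,157),'d':(346,231),'nut':(374,150),'latch':(140,200)}
for n,(a,b) in S.items():
    z={'nut':.261,'latch':.25}.get(n,.246); print('side',n,sray('side',220+a/3.4,190+b/3.4,z)[:2])
E
```

```text
c [ 0.45926902 -0.07288094]
b [ 0.56583981 -0.01821094]
d [ 0.51395836 -0.17895132]
nut [ 0.53619278 -0.10011088]
latch [ 0.3766252  -0.14526404]
[ 0.53989909 -0.09858113] [np.float64(72.11171184289736), np.float64(162.3207357433348), np.float64(-107.88828815710264)] [np.float64(0.0844528802099305), np.float64(0.08462687358399704), np.float64(0.08445288020993053)]
-164.04382367908948 0.16981654234764684
scene b [ 0.57166277 -0.01695253]
scene c [ 0.4646352  -0.07204789]
scene d [ 0.51850382 -0.1790811 ]
scene nut [ 0.54519508 -0.09221756]
scene latch [ 0.37203055 -0.14860517]
side b [ 0.56812231 -0.02999255]
side c [ 0.46207143 -0.08601278]
side d [ 0.51681744 -0.1924023 ]
side nut [ 0.54209478 -0.10703984]
side latch [ 0.37611585 -0.14995182]
```

```bash
python3 - <<'E'
from h import *
print(rows(.589,-.085,.29,162))
E
```

```text
[[-0.027, 0.0181, 0.0321, -0.19], [-0.0271, 0.018, 0.0321, -0.19], [-0.0271, 0.018, 0.0321, -0.19], [-0.0272, 0.0179, 0.0321, -0.19]]
```

Emit:
{"op": "apply_moves", "data": {"plan": [[[-0.024, 0.016, 0.02, -0.2], [-0.026, 0.017, 0.02, -0.2], [-0.026, 0.017, 0.02, -0.2], [-0.022, 0.014, 0.02, -0.2], [0, 0, 0, 0]]]}}

```text
time: 4.05
ee_pos: [0.5826, -0.0901, 0.3409]
ee_rot: [[-0.95, 0.312, 0.026], [0.312, 0.95, -0.008], [-0.027, 0.0, -1.0]]
force: [-0.2, 0.3, 0.1]
gripper_width: 0.0002
```

```bash
python3 - <<'E'
from h import *
s=bot.observe();print(s['time'],s['ee_pos'],yaw(),np.round(s['ee_rot'],3).tolist())
print(rows(.589,-.085,.29,162))
snap('wrist','wrist2'); 
im=snap('scene','scene2')[90:310,180:470]; cv2.imwrite('pics/scz2.png',cv2.resize(im[:,:,::-1],None,fx=2.7,fy=2.7,interpolation=cv2.INTER_CUBIC))
E
```

```text
4.05 [ 0.58255903 -0.09006106  0.34091361] 161.8404238738183 [[-0.95, 0.312, 0.026], [0.312, 0.95, -0.008], [-0.027, 0.0, -1.0]]
[[-0.0023, 0.0034, 0.0255, -0.08], [-0.0023, 0.0034, 0.0255, -0.08]]
```

View pics/wrist2.png

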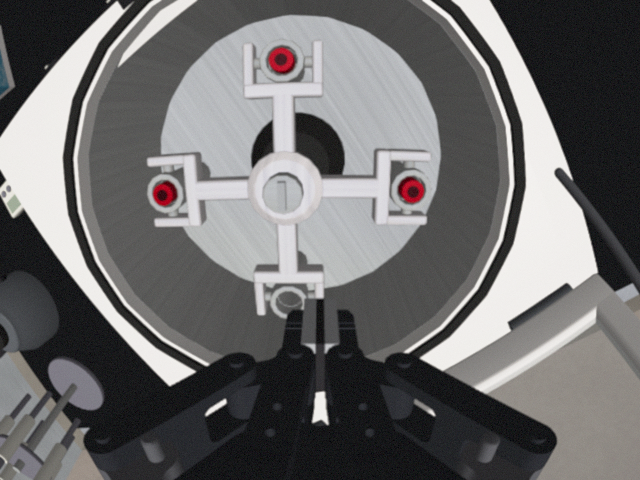

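View pics/scz2.png

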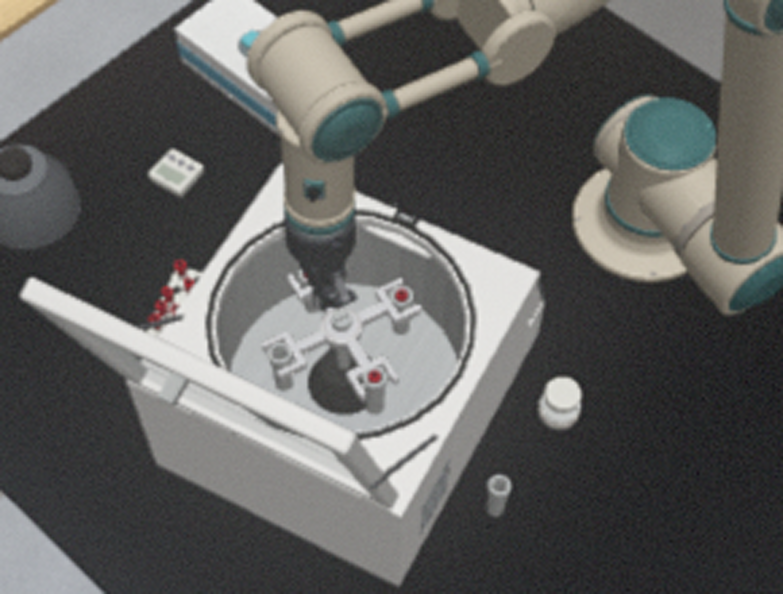

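```bash
cat >> h.py <<'E'
def wproj(P,p,R):
    c=bot.calibration('wrist'); M=np.array(c['mount']); q=M[:3,:3].T@(R.T@(np.array(P)-np.array(p))-M[:3,3])
    t=np.arctan2(np.hypot(q[0],q[1]),q[2]); k=c['fx']*t/np.hypot(q[0],q[1]); return c['cx']+q[0]*k,c['cy']+q[1]*k
E
python3 - <<'E'
from h import *
s=bot.observe();p=s['ee_pos'];R=np.array(s['ee_rot'])
q={n:wray(u,v,.246,p,R)[:2] for n,u,v in [('c',282,60),('d',165,193),('b',411,190),]}
e=wray(289,300,.242,p,R)[:2]
h=(q['b']+q['d'])/2; print(h,(q['c']+e)/2,e,[np.degrees(np.arctan2(*(q[k]-h)[::-1])) for k in 'bcd'],[np.linalg.norm(q[k]-h) for k in 'bcd'])
for dy in(-.0145,0,.0145):
  for dx in (-.011,0,.011): print(dx,dy,wproj(p+R@np.array([dx,dy,0]),p,R))
E
```

```text
[ 0.53952448 -0.10143139] [ 0.53968186 -0.1013621 ] [ 0.6200099  -0.12753319] [np.float64(72.04804523911848), np.float64(161.87639602114442), np.float64(-107.95195476088152)] [np.float64(0.08423410006307998), np.float64(0.08435574106274671), np.float64(0.08423410006307998)]
-0.011 -0.0145 (np.float64(285.4048984314654), np.float64(338.4304888388248))
0 -0.0145 (np.float64(284.3439344365585), np.float64(317.8909296698671))
0.011 -0.0145 (np.float64(283.29742314065663), np.float64(295.9143909361026))
-0.011 0 (np.float64(317.2198272592378), np.float64(338.70382613723746))
0 0 (np.float64(317.1446213403906), np.float64(318.12178228775366))
0.011 0 (np.float64(317.07067303424225), np.float64(296.0904263957389))
-0.011 0.0145 (np.float64(349.0703144978704), np.float64(338.5081302370471))
0 0.0145 (np.float64(349.98447538014716), np.float64(317.9576005597034))
0.011 0.0145 (np.float64(350.88685353334455), np.float64(295.96683953992056))
```

Emit:
{"op": "apply_moves", "data": {"plan": [[[0, 0.003, 0.015, 0], [0, 0.003, 0.02, 0], [0, 0.001, 0.02, 0], [0, 0, 0.01, 0], [0, 0, 0, 0]]]}}

```text
time: 4.57
ee_pos: [0.5825, -0.0879, 0.2861]
ee_rot: [[-0.948, 0.315, 0.037], [0.315, 0.949, -0.016], [-0.04, -0.004, -0.999]]
force: [-0.7, 0.2, 0.5]
gripper_width: -0.0002
```

```bash
python3 - <<'E'
from h import *
s=bot.observe();p=s['ee_pos'];R=np.array(s['ee_rot']);print(s['time'],p,yaw(),np.round(R,3).tolist())
print(rows(.587,-.085,.227,162,step=.02))
snap('wrist','wrist3')
E
```

```text
4.5667 [ 0.58246384 -0.08786515  0.28612438] 161.6316860976242 [[-0.948, 0.315, 0.037], [0.315, 0.949, -0.016], [-0.04, -0.004, -0.999]]
[[-0.0009, 0.001, 0.0148, -0.09], [-0.0009, 0.001, 0.0148, -0.09], [-0.0009, 0.001, 0.0148, -0.09], [-0.0009, 0.001, 0.0148, -0.09]]
```

View pics/wrist3.png

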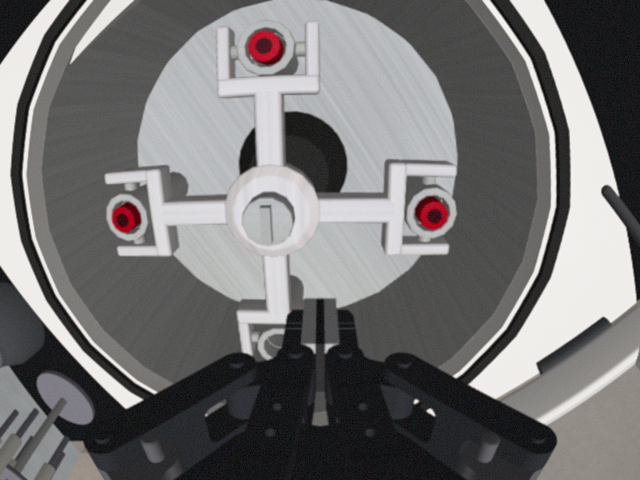

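Emit:
{"op": "apply_moves", "data": {"plan": [[[0, 0.0025, 0.01, 0], [0, 0.0025, 0.015, 0], [0, 0, 0.01, 0], [0, 0, 0, 0]]]}}

```text
time: 4.95
ee_pos: [0.5875, -0.0853, 0.2568]
ee_rot: [[-0.947, 0.317, 0.049], [0.316, 0.948, -0.02], [-0.053, -0.003, -0.999]]
force: [-0.8, -0.0, 0.4]
gripper_width: 0.0001
```

```bash
python3 - <<'E'
from h import *
s=bot.observe();p=s['ee_pos'];R=np.array(s['ee_rot']);print(s['time'],p,yaw(),np.round(R,3).tolist())
print(rows(.587,-.085,.227,162,step=.02))
snap('wrist','wrist4')
E
```

```text
4.95 [ 0.58750284 -0.08527827  0.25684389] 161.5319858680347 [[-0.947, 0.317, 0.049], [0.316, 0.948, -0.02], [-0.053, -0.003, -0.999]]
[[0.0003, 0.0001, 0.0149, -0.23], [0.0003, 0.0001, 0.0149, -0.23]]
```

View pics/wrist4.png

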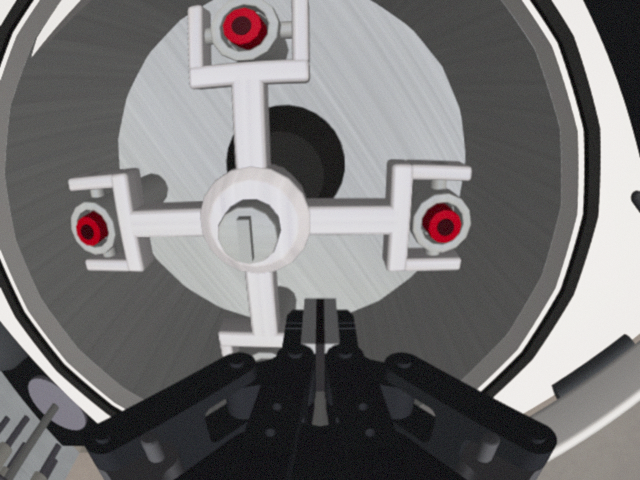

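```bash
cat >> h.py <<'E'
def rot(a,hub=(.5397,-.1014)):
    # arm angle a deg -> finger coords (radial, lateral) of TCP
    p=np.array(bot.observe()['ee_pos'])[:2]-hub; c,s=np.cos(np.radians(a)),np.sin(np.radians(a)); return p[0]*c+p[1]*s,-p[0]*s+p[1]*c
E
python3 - <<'E'
from h import *
s=bot.observe();p=s['ee_pos'];R=np.array(s['ee_rot'])
q={n:wray(u,v,.246,p,R)[:2] for n,u,v in [('c',243,27),('d',92,229),('b',442,224)]}
h=(q['b']+q['d'])/2; print(h,[np.degrees(np.arctan2(*(q[k]-h)[::-1])) for k in 'bcd'],[np.linalg.norm(q[k]-h) for k in 'bcd'])
print(rot(-18,h),rot(-18))
im=cv2.imread('pics/wrist4.png'); a=np.radians(-18);u=np.array([np.cos(a),np.sin(a)]);v=np.array([-u[1],u[0]])
for r,l in [(26,7),(61,7),(61,26),(99,26),(26,-7),(61,-7),(61,-26)]:
    P=[*(h+u*r/1e3+v*l/1e3),.238]; x,y=wproj(P,p,R); cv2.circle(im,(int(x),int(y)),3,(0,255,0),-1)
for dx in(-.011,.011):
  for dy in (-.0145,.0145): x,y=wproj(p+R@np.array([dx,dy,0]),p,R); cv2.circle(im,(int(x),int(y)),3,(255,0,255),-1)
cv2.imwrite('pics/ov4.png',im)
E
```

```text
[ 0.54204358 -0.09927505] [np.float64(72.18123845600597), np.float64(162.32743333972186), np.float64(-107.81876154399404)] [np.float64(0.08254981936725107), np.float64(0.0830312619121584), np.float64(0.08254981936725107)]
(np.float64(0.03932239382249523), np.float64(0.02740680599217722)) (np.float64(0.04089462871760468), np.float64(0.030151964219473484))
```

View pics/ov4.png

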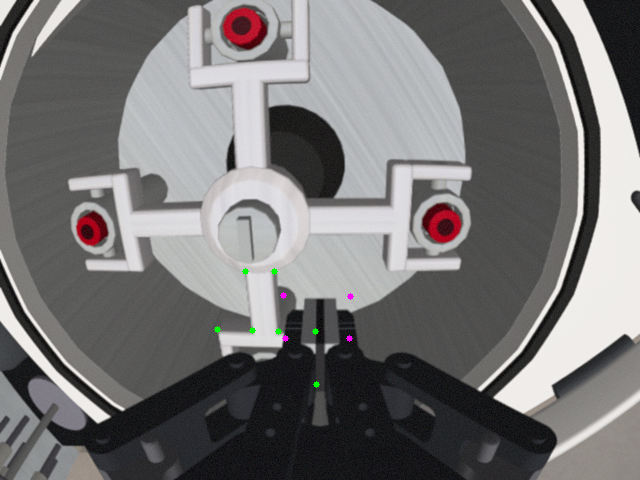

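Emit:
{"op": "apply_moves", "data": {"plan": [[[0.001, 0, 0.01, 0], [0.001, 0, 0.012, 0], [0, 0, 0.007, 0], [0, 0, 0, 0]]]}}

```text
time: 5.33
ee_pos: [0.589, -0.086, 0.2296]
ee_rot: [[-0.947, 0.317, 0.056], [0.316, 0.948, -0.022], [-0.06, -0.003, -0.998]]
force: [-0.8, 1.1, 0.3]
gripper_width: -0.0002
```

```bash
python3 - <<'E'
from h import *
s=bot.observe();p=s['ee_pos'];R=np.array(s['ee_rot']);print(s['time'],p,yaw(),np.round(R,3).tolist(),s['force'])
print(rot(-18,(.541,-.1003)))
snap('wrist','wrist5')
E
```

```text
5.3333 [ 0.58901631 -0.08602678  0.22962009] 161.51412770287922 [[-0.947, 0.317, 0.056], [0.316, 0.948, -0.022], [-0.06, -0.003, -0.998]] [-0.81101571  1.07637349  0.33514893]
(np.float64(0.04125555664971621), np.float64(0.028412493134293372))
```

View pics/wrist5.png

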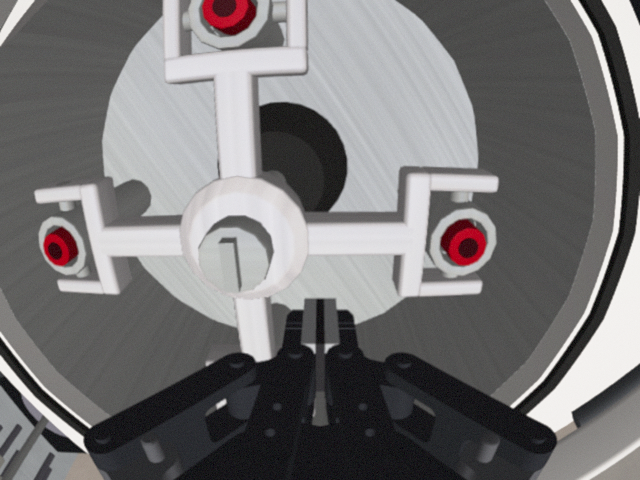

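Emit:
{"op": "apply_moves", "data": {"plan": [[[-0.0005, -0.003, 0.0025, 0], [-0.0005, -0.004, 0.001, 1], [-0.001, -0.004, 0, 4], [-0.0017, -0.0045, 0, 6], [-0.0017, -0.0045, 0, 6]]]}}

```text
time: 5.8
ee_pos: [0.5889, -0.1063, 0.2286]
ee_rot: [[-0.805, 0.59, 0.062], [0.59, 0.807, -0.019], [-0.062, 0.022, -0.998]]
force: [1.2, 1.7, -0.2]
gripper_width: 0.0
```

```bash
python3 - <<'E'
from h import *
s=bot.observe();p=s['ee_pos'];R=np.array(s['ee_rot']);print(s['time'],p,yaw(),np.round(R,3).tolist(),s['force'],s['torque'])
print(rot(yaw()+180,(.541,-.1003)))
snap('wrist','wrist6')
E
```

```text
5.8 [ 0.58893403 -0.10629385  0.22862675] 143.7360877094293 [[-0.805, 0.59, 0.062], [0.59, 0.807, -0.019], [-0.062, 0.022, -0.998]] [ 1.17261923  1.74267627 -0.17995777] [ 0.26436185 -0.14882124 -0.01739662]
(np.float64(0.04219465545417139), np.float64(0.02352039091473896))
```

View pics/wrist6.png

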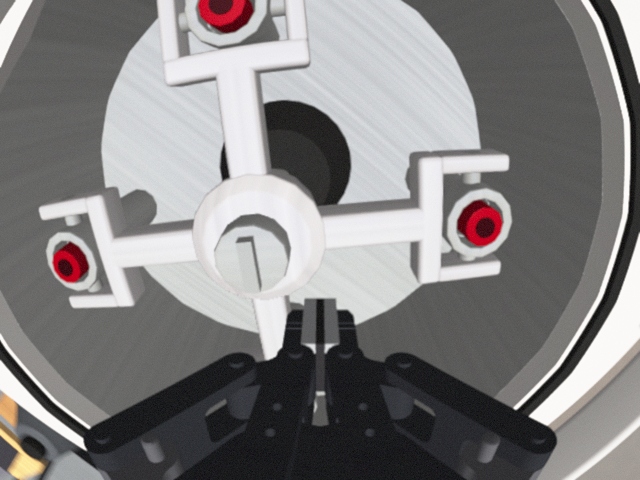

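```bash
cat >> h.py <<'E'
def rang(pts):
    s=bot.observe();p=s['ee_pos'];R=np.array(s['ee_rot']); q=[wray(u,v,.246,p,R)[:2] for u,v in pts]
    d=q[0]-q[1]; h=(q[0]+q[1])/2; a=np.degrees(np.arctan2(d[1],d[0]))-90
    print('rotor',a,'hub',h,'rad',np.linalg.norm(d)/2,'finger r,l',rot(a,(.541,-.1003)),'tool-rotor',(yaw()+180-a+180)%360-180)
E
python3 - <<'E'
from h import *
rang([(480,224),(70,263)])
E
```

```text
rotor -31.047198070545065 hub [ 0.54120446 -0.09976201] rad 0.08155574143189628 finger r,l (np.float64(0.04463293010203557), np.float64(0.018469586600387177)) tool-rotor -5.433775776551556
```

Emit:
{"op": "apply_moves", "data": {"plan": [[[-0.0017, -0.0045, 0.0005, 5], [-0.0017, -0.0045, 0.0005, 5.5], [-0.0017, -0.0045, 0, 6], [-0.0017, -0.0045, 0, 6], [-0.0017, -0.0045, 0, 6]]]}}

```text
time: 6.27
ee_pos: [0.5812, -0.1284, 0.2299]
ee_rot: [[-0.409, 0.91, 0.071], [0.912, 0.411, -0.017], [-0.045, 0.058, -0.997]]
force: [0.8, 1.3, -0.0]
gripper_width: 0.0
```

```bash
python3 - <<'E'
from h import *
s=bot.observe();p=s['ee_pos'];R=np.array(s['ee_rot']);print(s['time'],p,yaw(),np.round(R[:,2],3).tolist(),s['force'],s['torque'])
print(rot(yaw()+180,(.541,-.1003)))
snap('wrist','wrist7')
E
```

```text
6.2667 [ 0.58115222 -0.12836289  0.22985748] 114.14497742548558 [0.071, -0.017, -0.997] [ 0.76871547  1.30763846 -0.01640248] [ 0.16504923 -0.15867677  0.05772937]
(np.float64(0.04203190426028205), np.float64(0.02516039808765588))
```

View pics/wrist7.png

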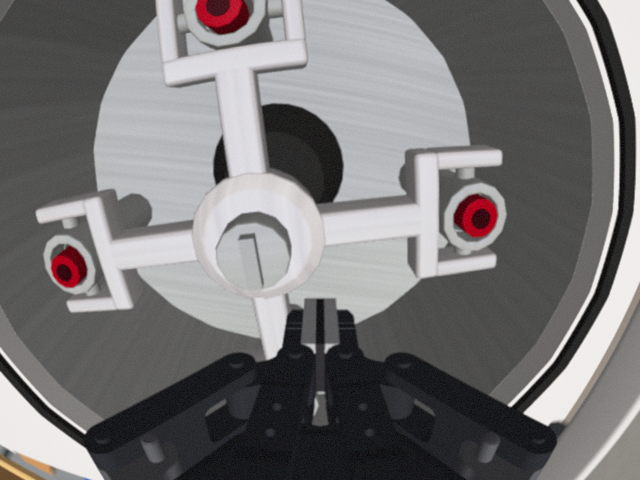

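Emit:
{"op": "apply_moves", "data": {"plan": [[[-0.0017, -0.0047, 0.001, 5.5], [-0.0017, -0.0047, 0.0005, 5.5], [-0.0017, -0.0047, 0.0005, 5.5], [-0.0017, -0.0047, 0.0005, 5.5], [-0.0017, -0.0047, 0.0005, 5.5]]]}}

```text
time: 6.73
ee_pos: [0.5648, -0.1433, 0.2298]
ee_rot: [[0.065, 0.994, 0.084], [0.998, -0.064, -0.018], [-0.013, 0.085, -0.996]]
force: [1.4, 0.3, 1.2]
gripper_width: -0.0002
```

```bash
python3 - <<'E'
from h import *
s=bot.observe();p=s['ee_pos'];R=np.array(s['ee_rot']);print(s['time'],p,yaw(),np.round(R[:,2],3).tolist(),s['force'],np.round(s['joints'],1))
print(rot(yaw()+180,(.541,-.1003)))
snap('wrist','wrist8')
E
```

```text
6.7333 [ 0.56475235 -0.14327796  0.22975698] 86.26329123426332 [0.084, -0.018, -0.996] [1.40658523 0.31074092 1.19064998] [-21.6  13.9  89.4   0.8  71.9 -18.1]
(np.float64(0.04133861030617495), np.float64(0.026502802055906296))
```

View pics/wrist8.png

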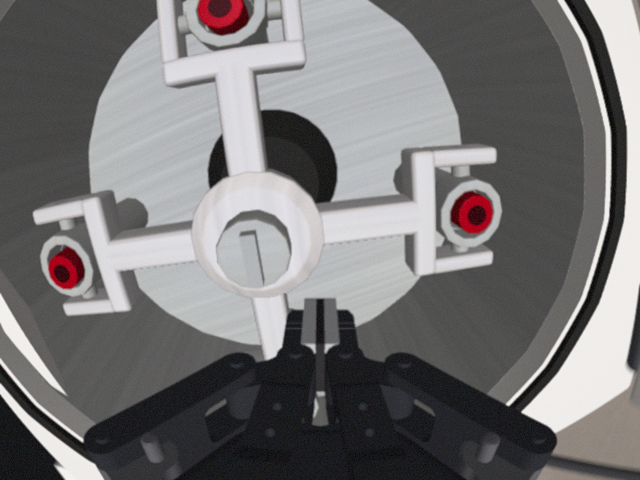

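```bash
python3 - <<'E'
from h import *
rang([(470,213),(66,268)])
E
```

```text
rotor -87.42373805260439 hub [ 0.54165146 -0.09896391] rad 0.08092132565751166 finger r,l (np.float64(0.04426920933685664), np.float64(0.02062333604859579)) tool-rotor -6.507097199545342
```

Emit:
{"op": "apply_moves", "data": {"plan": [[[-0.0017, -0.0047, 0.001, 5.5], [-0.0017, -0.0047, 0.0005, 5.5], [-0.0017, -0.0047, 0.0005, 5.5], [-0.0017, -0.0047, 0.0005, 5.5], [-0.0017, -0.0047, 0.0005, 5.5]]]}}

```text
time: 7.2
ee_pos: [0.545, -0.1489, 0.2293]
ee_rot: [[0.516, 0.851, 0.098], [0.856, -0.516, -0.026], [0.029, 0.097, -0.995]]
force: [2.4, -0.1, 1.8]
gripper_width: -0.0004
```

```bash
python3 - <<'E'
from h import *
s=bot.observe();p=s['ee_pos'];R=np.array(s['ee_rot']);print(s['time'],p,yaw(),np.round(R[:,2],3).tolist(),s['force'],np.round(s['joints'],1))
print(rot(yaw()+180,(.541,-.1003)))
snap('wrist','wrist9')
E
```

```text
7.2 [ 0.54497252 -0.1488633   0.22931218] 58.907376001810405 [0.098, -0.026, -0.995] [ 2.38339685 -0.14391337  1.78773084] [-22.9  11.9  92.2   0.9  70.2   8. ]
(np.float64(0.039534882050018455), np.float64(0.02848101678216705))
```

View pics/wrist9.png

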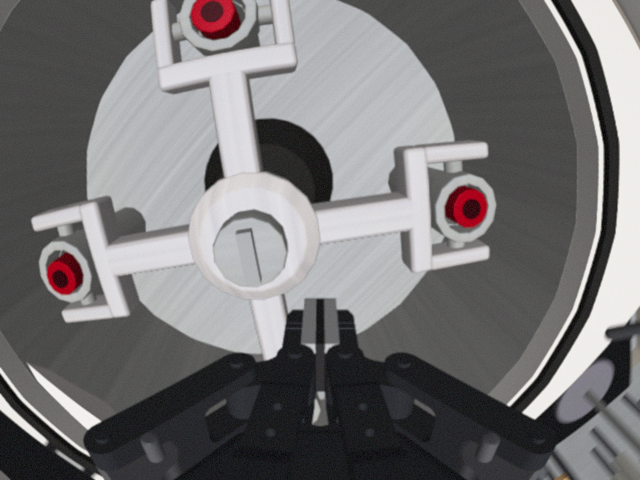

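```bash
python3 - <<'E'
from h import *
rang([(467,206),(65,273)])
E
```

```text
rotor -113.32467371352658 hub [ 0.54309393 -0.0988979 ] rad 0.08140598854813769 finger r,l (np.float64(0.04320537935011013), np.float64(0.021591818213596226)) tool-rotor -7.956063892210068
```

Emit:
{"op": "apply_moves", "data": {"plan": [[[-0.0016, -0.005, 0.001, 5], [-0.0018, -0.005, 0.0005, 5], [-0.002, -0.005, 0.0005, 5], [-0.002, -0.005, 0.0005, 5], [-0.0018, -0.004, 0, 4]]]}}

```text
time: 7.67
ee_pos: [0.5251, -0.1443, 0.2288]
ee_rot: [[0.812, 0.573, 0.109], [0.579, -0.814, -0.035], [0.069, 0.092, -0.993]]
force: [0.9, -0.2, 0.4]
gripper_width: -0.0001
```

```bash
python3 - <<'E'
from h import *
s=bot.observe();p=s['ee_pos'];R=np.array(s['ee_rot']);print(s['time'],p,yaw(),np.round(R[:,2],3).tolist(),s['force'],np.round(s['joints'],1))
print(rot(yaw()+180,(.541,-.1003)))
snap('wrist','wrist10')
E
```

```text
7.6667 [ 0.52508654 -0.14431788  0.22877245] 35.508839308833586 [0.109, -0.035, -0.993] [ 0.91396121 -0.18478088  0.37206322] [-23.1   9.7  95.2   0.6  68.5  31.4]
(np.float64(0.03852080790465054), np.float64(0.02658870670365275))
```

View pics/wrist10.png

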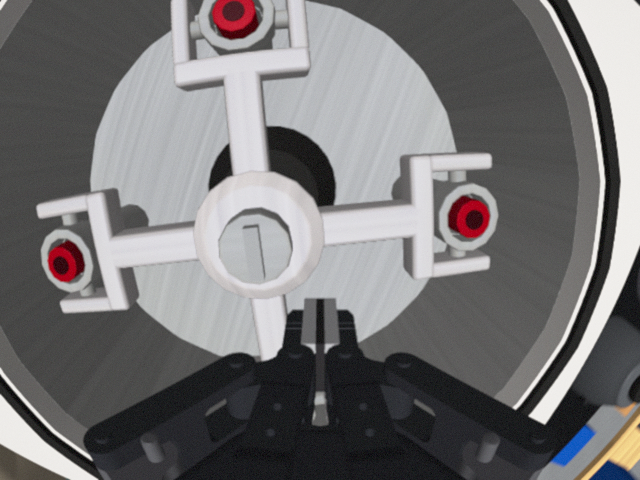

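```bash
python3 - <<'E'
from h import *
rang([(469,217),(66,263)])
im=snap('scene','scene5')[90:310,180:470]; cv2.imwrite('pics/scz5.png',cv2.resize(im[:,:,::-1],None,fx=2.7,fy=2.7,interpolation=cv2.INTER_CUBIC))
E
```

```text
rotor -139.65706987674002 hub [ 0.54269698 -0.09968447] rad 0.08155231146391363 finger r,l (np.float64(0.040894272501518766), np.float64(0.022215972868604585)) tool-rotor -4.943357470374849
```

View pics/scz5.png

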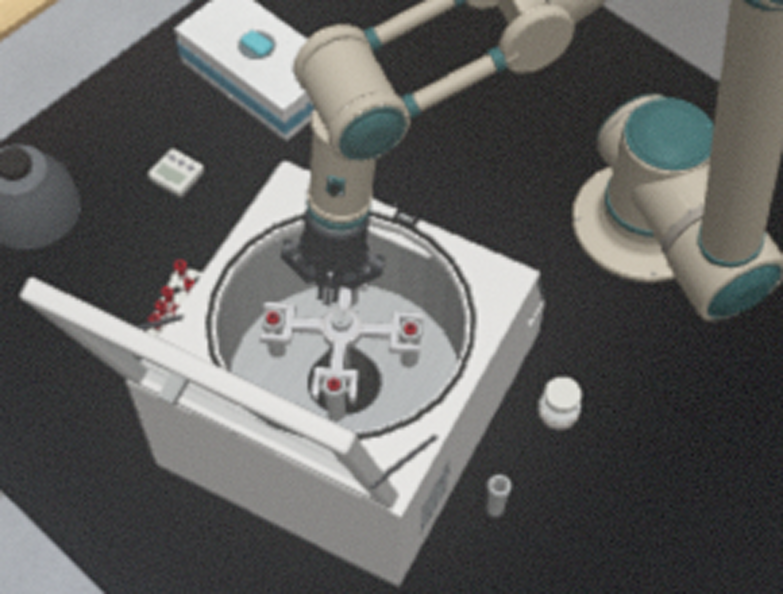

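Emit:
{"op": "apply_moves", "data": {"plan": [[[-0.0018, -0.0048, 0.001, 5], [-0.002, -0.0048, 0.0005, 5], [-0.002, -0.0045, 0.0005, 5], [-0.0015, -0.003, 0, 3.5], [-0.0005, -0.001, 0, 1]]]}}

```text
time: 8.18
ee_pos: [0.512, -0.1344, 0.2258]
ee_rot: [[0.952, 0.285, 0.112], [0.291, -0.956, -0.04], [0.096, 0.071, -0.993]]
force: [1.2, -0.9, 0.8]
gripper_width: -0.0002
```

```bash
python3 - <<'E'
from h import *
s=bot.observe();p=s['ee_pos'];R=np.array(s['ee_rot']);print(s['time'],p,yaw(),np.round(R[:,2],3).tolist(),s['force'],np.round(s['joints'],1))
print(rot(yaw()+180,(.541,-.1003)))
snap('wrist','wrist11')
E
```

```text
8.1833 [ 0.51201169 -0.13442256  0.22576777] 16.99672280371119 [0.112, -0.04, -0.993] [ 1.24507044 -0.9473351   0.8087207 ] [-22.5   8.4  97.3   0.3  67.5  50.6]
(np.float64(0.037696745810006815), np.float64(0.02415836619186696))
```

View pics/wrist11.png

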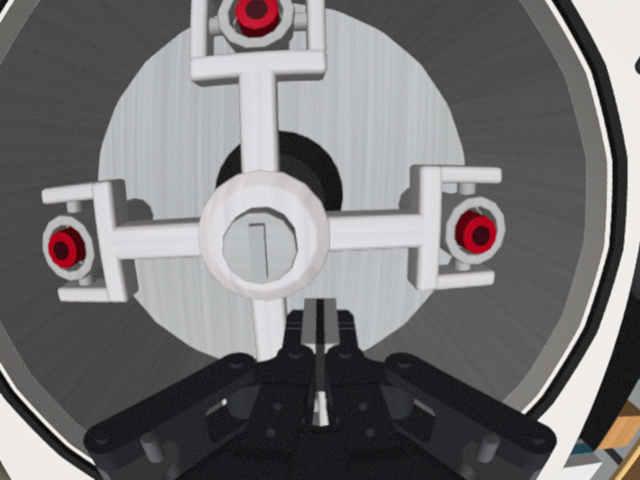

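```bash
python3 - <<'E'
from h import *
rang([(476,232),(67,248)])
E
```

```text
rotor -162.06424920387894 hub [ 0.54356371 -0.1007316 ] rad 0.08146737909165996 finger r,l (np.float64(0.03806724541425065), np.float64(0.02352659669231529)) tool-rotor -0.9288606347450923
```

Emit:
{"op": "apply_moves", "data": {"plan": [[[-0.0008, -0.0015, 0, 0.5], [-0.0005, -0.0008, 0, 0.5], [0, 0, 0, 0]]]}}

```text
time: 8.48
ee_pos: [0.511, -0.1331, 0.2256]
ee_rot: [[0.955, 0.276, 0.113], [0.282, -0.959, -0.041], [0.097, 0.071, -0.993]]
force: [0.8, -0.0, 0.0]
gripper_width: -0.0
```

Emit:
{"op": "apply_moves", "data": {"plan": [[[0, 0.002, 0, 0], [0, 0.003, 0, 0], [0, 0.001, -0.005, 0], [0, 0, -0.015, 0], [0, 0, -0.02, 0]]]}}

```text
time: 8.9
ee_pos: [0.5049, -0.1362, 0.2617]
ee_rot: [[0.955, 0.28, 0.1], [0.285, -0.958, -0.035], [0.086, 0.062, -0.994]]
force: [-0.1, 0.1, -0.1]
gripper_width: 0.0
```

```bash
python3 - <<'E'
from h import *
s=bot.observe();p=s['ee_pos'];R=np.array(s['ee_rot']);print(s['time'],p,yaw(),np.round(R[:,2],3).tolist(),s['force'])
snap('wrist','wrist12')
for l in ['rotor_hub','empty_place','front_place']:
    r=bot.spot_point(l,'wrist'); print(l,[(np.round(x['xyz'],4).tolist(),round(x['conf'],2)) for x in r[:3]])
E
```

```text
8.9 [ 0.50488581 -0.13619468  0.26167461] 16.599249529969864 [0.1, -0.035, -0.994] [-0.14682585  0.09339793 -0.13616021]
rotor_hub [([0.5427, -0.0961, 0.2295], 0.62)]
empty_place [([0.4595, -0.1257, 0.2413], 0.73)]
front_place []
```

View pics/wrist12.png

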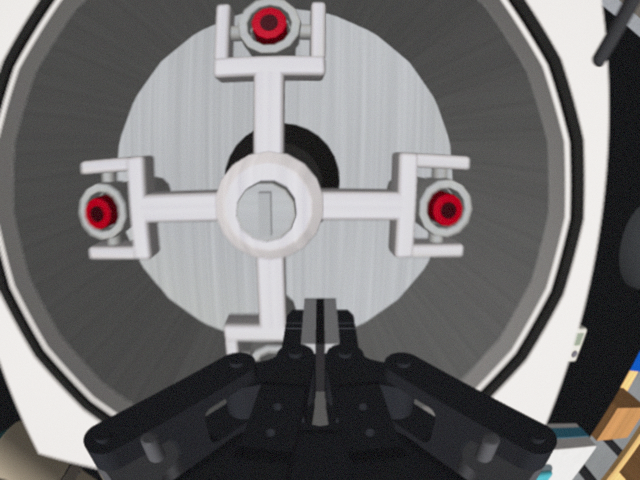

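Clear of the rotor; all three caps are seated. I'll rise well away and check from all the cameras.

Emit:
{"op": "apply_moves", "data": {"plan": [[[0, 0, -0.025, 0], [0, 0, -0.035, 0], [0, 0, -0.035, 0], [0, 0, -0.035, 0], [0, 0, -0.02, 0]]]}}

```text
time: 9.52
ee_pos: [0.4855, -0.1292, 0.4046]
ee_rot: [[0.956, 0.282, 0.08], [0.284, -0.958, -0.026], [0.069, 0.047, -0.996]]
force: [0.4, -0.3, 0.8]
gripper_width: -0.0001
```

Emit:
{"op": "apply_moves", "data": {"plan": [[[0, 0, -0.02, 0], [0, 0.02, -0.02, 0], [0, 0.02, 0, 0], [0, 0.01, 0, 0], [0, 0, 0, 0]]]}}

```text
time: 9.93
ee_pos: [0.497, -0.1767, 0.4505]
ee_rot: [[0.955, 0.285, 0.083], [0.288, -0.957, -0.026], [0.072, 0.048, -0.996]]
force: [0.4, 0.9, 0.1]
gripper_width: 0.0001
```

```bash
python3 - <<'E'
from h import *
s=bot.observe();p=s['ee_pos'];R=np.array(s['ee_rot']);print(s['time'],p,yaw(),np.round(R[:,2],3).tolist(),s['force'])
for n in ['wrist','scene','side']:
    im=snap(n,n+'13')
    for l in ['rotor_hub','empty_place','front_place','empty_arm']:
        r=bot.spot_point(l,n); print(n,l,[(np.round(x['xyz'],4).tolist(),round(x['conf'],2)) for x in r[:3]])
im=cv2.imread('pics/scene13.png')[140:310,180:400]; cv2.imwrite('pics/scz13.png',cv2.resize(im,None,fx=3.5,fy=3.5,interpolation=cv2.INTER_CUBIC))
im=cv2.imread('pics/side13.png')[190:300,220:450]; cv2.imwrite('pics/siz13.png',cv2.resize(im,None,fx=3.4,fy=3.4,interpolation=cv2.INTER_CUBIC))
E
```

```text
9.9333 [ 0.49695579 -0.176669    0.45046208] 16.76361211564745 [0.083, -0.026, -0.996] [0.37556808 0.89744691 0.12777967]
wrist rotor_hub [([0.541, -0.1004, 0.2306], 0.81)]
wrist empty_place [([0.4625, -0.1259, 0.2416], 0.76)]
wrist front_place [([0.4632, -0.1252, 0.2446], 0.71)]
wrist empty_arm [([0.4997, -0.116, 0.2284], 0.7)]
scene rotor_hub [([0.5467, -0.099, 0.2298], 0.94)]
scene empty_place [([0.4589, -0.1251, 0.2395], 0.8)]
scene front_place [([0.4582, -0.1238, 0.2428], 0.55)]
scene empty_arm [([0.5018, -0.1138, 0.2331], 0.87)]
side rotor_hub [([0.54, -0.1061, 0.2322], 0.87)]
side empty_place [([0.462, -0.1226, 0.2444], 0.88), ([0.4985, -0.1134, 0.2298], 0.31)]
side front_place [([0.4567, -0.1231, 0.2402], 0.97)]
side empty_arm [([0.4977, -0.1144, 0.2319], 0.87)]
```

View pics/wrist13.png

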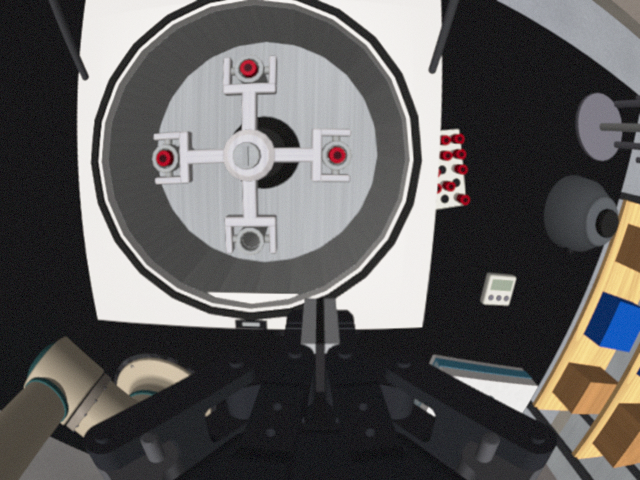

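View pics/scz13.png

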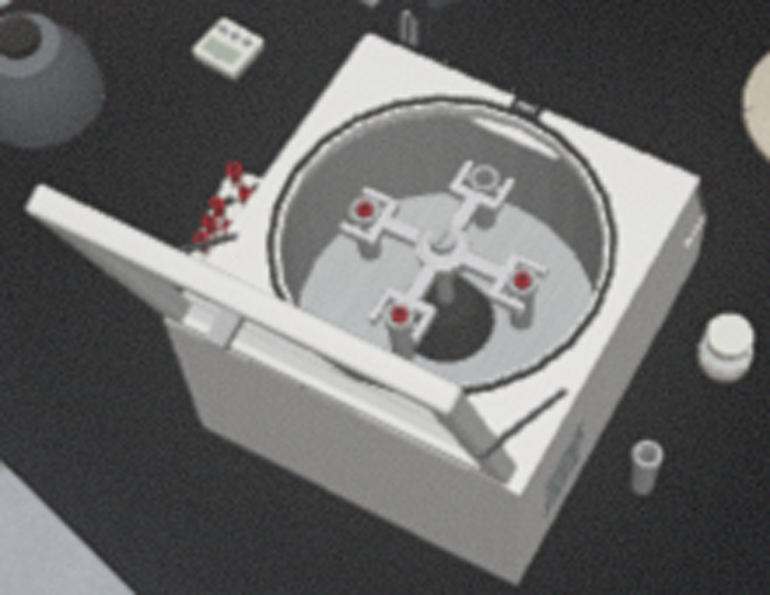

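View pics/siz13.png

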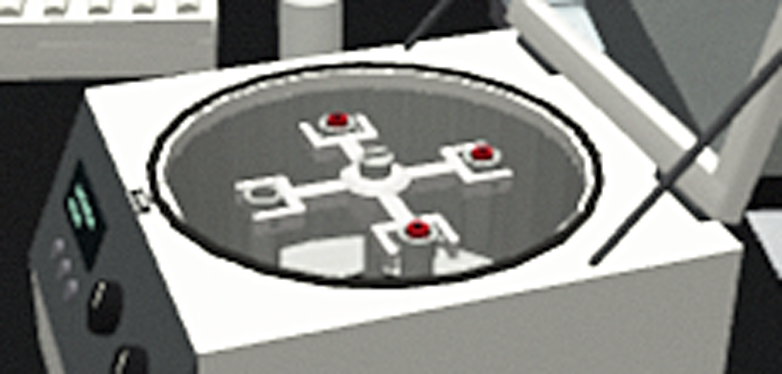

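The wrist view shows the hub (248,156), the empty cup (250,238) and the latch (250,324) in one line. The other views agree to within about 5 mm, so I'm handing the job in.

```bash
python3 - <<'E'
from h import *
print(bot.observe()['time'],bot.sign_off())
E
```

```text
the job is handed in; nothing more can be done
10.6833 None
```

The empty carrier now stands at the front of the centrifuge, in line with the latch slot. I handed the job in at about 10.7 s; no verdict was reported.

**What I did:** I put the shut fingertips in between two arms and pushed the bare arm of the empty carrier clockwise, at about 0.06 m/s through roughly 147°. I then backed off and lifted the arm well clear. The forces read at the end of each move stayed below about 3 N.

**Last checks:**
- **Position:** the trained networks put the mouth of the empty carrier within 1–6 mm of the front point in all three camera views, against the 14 mm limit.
- **Line-up:** the wrist view shows hub, empty cup and latch slot in one line to about 2 px.
- **Tubes and bench:** all three caps look seated. The timer, jar, spare carrier and rack show no visible shift in the views I took. I did not measure tube tilt or those positions.
- **Rotor at rest:** I did not measure its speed. Measured about 1.5 s apart, the wrist view put the cup about 3 mm apart, within the networks' error of about 4 mm.

**Disagreements:**
- The estimates of the hub centre differed by up to about 10 mm between cameras. I placed the finger using the wrist camera's values.
- The tool's tilt drifted to about 7° during the push, and the moves could not correct it. It caused no harm that I could see.

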